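# Set out the spice jars for the customers' side

## Robot

A 6-joint arm with a two-finger parallel gripper is mounted at the origin on the work surface. World frame = base frame: x ahead of the robot, y to its left, z up, the work surface at z = 0. Lengths are in mm, angles in rad, forces in N, time in s.
With the tool pointing down it reaches from about 325 to 900 mm from the base axis. Payload 6.1 kg.
Tool frame: the origin (TCP) lies on the centre line of the jaws, within the pads' length; the fingertips stand 8 mm ahead of it and the grasp point (between the pads) lies 11 mm behind it; z points along the fingers, y is the line along which they close (so a half turn about z gives the same grasp; the last joint's range is limited). The gripper opens to 85 mm and grips with 20 to 120 N. Pads are 22 mm wide; open, the fingers measure 114 mm over their backs; the gripper's body (76 mm by 85 mm) begins 54 mm behind the grasp point. The pads swing forward as they close: fully open they stand 13 mm farther back than shut.
Start: joints at [1.204, 0.22, 1.526, -0, 1.395, -0.126], TCP at [149.049, 606.96, 239.3] pointing down, gripper open.
Joint ranges: [-2.98, 2.98], [-0.91, 2.08], [0.09, 2.57], [-1.24, 4.39], [0.2, 2.65], [-2.68, 2.68]. Speed limits (rad/s): [2.57, 2.57, 3.01, 3.14, 3.14, 3.14].

## Interface

Orientations are given as [roll, pitch, yaw] about the fixed x, y, z axes, in that order (R = Rz(yaw) Ry(pitch) Rx(roll)).
In Python, from station import robot gives the robot as it stands.
- The arm moves only by the shell command python3 -m creep 'ROWS' [FORCE]. ROWS is JSON, a list of rows, each a list of 7 numbers: the turn, a rotation vector about the tool's x, y, z in rad, then the shift along the tool's x, y, z in m, then the opening, from 0 (shut) to 1 (fully open). In form: [[ax, ay, az, dx, dy, dz, fingers], ...]. A call has 1 to 10 rows; each row is the pose to reach, as a shift and turn from the pose commanded when the call began, along the tool's axes at that moment; what a row does not reach only later rows make up. A row lasts 1/10 s, in which the tool goes at most 50 mm and 8.59 degrees, less where a joint would pass 70% of its speed; a pose out of reach is approached as far as the arm can. A call with a gripper value outside its range is refused whole. The fingers move at their own pace and stop on an object; FORCE is the grip in N (left out, the last holds). Time passes only in rows, so rows that repeat a pose let the fingers close. It gives the time, the measured TCP pose, the force, the opening and the grip force at its end, in the units of the state.
- robot.read_state(): the state, without advancing time (a new reading comes with each control period).
- robot.snapshot(name): name is "scene" or "top"; returns a dict with "img" (400x640x3 uint8, red, green, blue), "range_z" (400x640 float32, mm along the optical axis (not along the pixel's ray), 0 where there is no reading), "fx", "fy", "cx", "cy" (pixels), "T" (4x4, takes a point from camera to world coordinates). Camera axes: x right, y up, looking along -z (the intrinsics and any distortion apply to the point x, -y, -z); pixel columns grow to the right and rows downward; lengths in mm; the calibration is good to about 2 mm. A picture is of the moment at which its call begins.
- robot.job_done(): hands the job in; it is judged then, once.
Trained networks look in a picture, given as the dict that the camera call returned (one of the last four; its "shot" number tells which), for a name from the list of things; names that differ only in an ending like _2 or _b are one class to them, and where a whole thing is asked for, a point or a joint stands for the part that bears it (a point fixed in the world has none). Each returns a list of dicts, best first, with "p" (0 to 1); they miss things now and then, are a little off and sometimes report something else, mostly with a low value. They report only what shows in the picture. A call takes as long as a camera call. They do not tell look-alikes from the thing itself.
- robot.find_in(picture, label): "bbox" ([left, top, right, bottom] in pixels, round what is visible of it).
- robot.masks_of(picture, label): "mask" (400x640 bool, what is visible of it) and "bbox" ([left, top, right, bottom] in pixels, round what is visible of it).
The state is a dict: "time": time; "qpos": joint angles; "qd": joint speeds; "joint_torque": joint torques, N m; "eef_pos": TCP position; "tool_rot": TCP orientation; "force": force on the tool from outside, world axes, zero at the start; "moment": the same for the moment, N m; "width": opening from 0.0 (shut) to 1.0 (fully open); "grip_force": force on a finger pad.
Only numpy, scipy, OpenCV 4.12 (cv2) and the standard library are available. Lean on these libraries where they do the work, as an engineer would, in place of code of your own. Each camera call takes 0.05 s, during which the arm holds its last target. There are 200 camera calls.

## Task

Move the four spice jars from the wooden storage rack to the empty steel serving rack, one jar upright in each well and in the reverse order, so that the customers across the table read the row as the seller does now: seen from the robot, the jar now leftmost on the wooden rack ends rightmost on the steel rack, the second from the left ends second from the right, and so on. Set the jars down without dropping them or tipping any over.

Things in the scene. Friction and masses are not known exactly. Their poses are not given: they have to be found in the camera images.
- jar_red: closed upright round spice jar, chilli-red body with a red lid and a white band round its foot; 42 mm diameter up to 64 mm height, lid 40 mm diameter, 85 mm high in all, about 0.16 kg. Origin: centre of its underside, z up along the jar. At the start it stands in the well of the storage rack beside the red tag
- jar_yellow: closed upright round spice jar, mustard-yellow body with a yellow lid and a white band round its foot; 42 mm diameter up to 64 mm height, lid 40 mm diameter, 85 mm high in all, about 0.16 kg. Origin: centre of its underside, z up along the jar. At the start it stands in the well of the storage rack beside the yellow tag
- jar_green: closed upright round spice jar, herb-green body with a green lid and a white band round its foot; 42 mm diameter up to 64 mm height, lid 40 mm diameter, 85 mm high in all, about 0.16 kg. Origin: centre of its underside, z up along the jar. At the start it stands in the well of the storage rack beside the green tag
- jar_black: closed upright round spice jar, pepper-black body with a black lid and a white band round its foot; 42 mm diameter up to 64 mm height, lid 40 mm diameter, 85 mm high in all, about 0.16 kg. Origin: centre of its underside, z up along the jar. At the start it stands in the well of the storage rack beside the black tag
- tag_red: small flat red marker plate 18 x 44 x 3 mm fixed on the light wooden ledge of the storage rack, beside the well where the red jar starts; it stays there. Origin: centre of its underside, 45 mm along the rack's +x from the centre line of the wells, level with the centre of its well along the rack's y
- tag_yellow: small flat yellow marker plate 18 x 44 x 3 mm fixed on the light wooden ledge of the storage rack, beside the well where the yellow jar starts; it stays there. Origin: centre of its underside, 45 mm along the rack's +x from the centre line of the wells, level with the centre of its well along the rack's y
- tag_green: small flat green marker plate 18 x 44 x 3 mm fixed on the light wooden ledge of the storage rack, beside the well where the green jar starts; it stays there. Origin: centre of its underside, 45 mm along the rack's +x from the centre line of the wells, level with the centre of its well along the rack's y
- tag_black: small flat black marker plate 18 x 44 x 3 mm fixed on the light wooden ledge of the storage rack, beside the well where the black jar starts; it stays there. Origin: centre of its underside, 45 mm along the rack's +x from the centre line of the wells, level with the centre of its well along the rack's y
- storage_rack: fixed dark wooden rack, 66 x 256 x 18 mm, and a light ledge 24 mm wide, 18 mm high, with the tags on its far (+x) side. Origin: centre of the underside of the well part. Four wells at x = 0, y = -94.5, -31.5, 31.5, 94.5 mm, each 58 x 59 mm, walls 14 mm high above the well floor, 4 mm thick. +y is roughly the robot's left (within 20 deg); well floors 4 mm above the origin
- serving_rack: bare stainless steel rack, 66 x 256 mm and 38 mm high, fixed, empty at the start. Origin: centre of its underside. Four wells at x = 0, y = -94.5, -31.5, 31.5, 94.5 mm, each 58 x 59 mm, walls 14 mm high above the well floor, 4 mm thick. +y is roughly the robot's left (within 20 deg); well floors 24 mm above the origin
Mind the look-alikes: they are no part of the job. Of the things shaped like the jar_black, the black one is meant.

How it is judged:
By the outcome, as a careful person would: the job done as asked, in the order asked, and still so for the second after the job is handed in, with the robot touching nothing.
It also fails if it takes over 112 s, if anything falls off the work surface, if the arm or the gripper's body presses on something with over 40 N, if the wrist force passes 120 N, or if a joint passes its speed limit or range.

## Working session

There is one attempt and no reset: what is moved stays moved. The work goes in short steps, Python scripts to look and compute and a shell command to move; the robot and the scene stay as the last step left them, time stands still between calls to the robot, and variables do not carry over. Pictures are saved under pics/ and viewed, at most 14 in all, crops included, and the job is handed in when it is done.

```bash
mkdir -p pics; ls; python3 - <<'E'
from station import robot
import cv2,numpy as np
print(robot.read_state())
for n in("scene","top"):
    s=robot.snapshot(n); cv2.imwrite(f"pics/{n}1.png",s["img"][...,::-1]); np.savez(f"{n}1.npz",**{k:v for k,v in s.items()})
    print(n,[s[k] for k in("fx","fy","cx","cy")],s["T"].round(3).tolist(),s.keys())
    for l in["jar_red","jar_yellow","jar_green","jar_black","tag_red","tag_yellow","tag_green","tag_black","storage_rack","serving_rack"]:
        print(l,[(np.round(d["bbox"]).tolist(),round(d["p"],2)) for d in robot.find_in(s,l)][:4])
E
```

```text
pics
{'time': 0.0, 'qpos': array([ 1.20391294e+00,  2.21230540e-01,  1.52762785e+00,  6.19929238e-06,
        1.39470664e+00, -1.26116558e-01]), 'qd': array([-0.00014509,  0.00132896,  0.00018652, -0.00195172, -0.0001477 ,
       -0.00067245]), 'joint_torque': array([-1.76507492e-03, -4.96916378e+01, -3.89385474e+01, -3.32481804e-04,
        1.14555086e-02,  1.07806798e-05]), 'eef_pos': array([148.82480132, 606.40545026, 238.1876437 ]), 'tool_rot': array([-3.13963671e+00, -2.54143037e-04,  2.90082448e+00]), 'force': array([ 0.84910851, -1.06316934, -0.34786838]), 'moment': array([ 0.01394334,  0.00229364, -0.02249214]), 'grip_force': 0.0, 'width': 0.9962698721836023}
scene [412.9909953165372, 412.9909953165372, 311.95180321567796, 199.49765169723997] [[0.025, -0.86, 0.509, 887.189], [1.0, 0.016, -0.023, -2.631], [0.012, 0.509, 0.86, 730.787], [0.0, 0.0, 0.0, 1.0]] dict_keys(['img', 'range_z', 'fx', 'fy', 'cx', 'cy', 'T', 'shot'])
jar_red [([193.0, 201.0, 226.0, 244.0], 0.69)]
jar_yellow [([161.0, 221.0, 194.0, 258.0], 0.58)]
jar_green [([128.0, 227.0, 164.0, 264.0], 0.59)]
jar_black 
[... 775 characters left out ...]
6], [0.0, 0.0, 0.0, 1.0]] dict_keys(['img', 'range_z', 'fx', 'fy', 'cx', 'cy', 'T', 'shot'])
jar_red [([372.0, 190.0, 394.0, 208.0], 0.85)]
jar_yellow [([395.0, 175.0, 416.0, 200.0], 0.68)]
jar_green [([417.0, 171.0, 439.0, 193.0], 0.7), ([372.0, 186.0, 395.0, 208.0], 0.5)]
jar_black [([335.0, 272.0, 356.0, 289.0], 0.81), ([344.0, 234.0, 364.0, 254.0], 0.61), ([350.0, 191.0, 371.0, 215.0], 0.59)]
tag_red [([366.0, 179.0, 382.0, 192.0], 0.58)]
tag_yellow []
tag_green [([388.0, 169.0, 409.0, 181.0], 0.57)]
tag_black [([343.0, 183.0, 359.0, 199.0], 0.55)]
storage_rack [([337.0, 162.0, 446.0, 224.0], 0.83), ([392.0, 177.0, 416.0, 198.0], 0.46)]
serving_rack [([190.0, 158.0, 293.0, 207.0], 0.72)]
```

```bash
python3 - <<'E'
import cv2
a=cv2.imread("pics/scene1.png")[100:310,110:500];b=cv2.imread("pics/top1.png")[120:320,170:470]
cv2.imwrite("pics/a.png",cv2.resize(a,None,fx=2,fy=2));cv2.imwrite("pics/b.png",cv2.resize(b,None,fx=2.6,fy=2.6))
E
```

```text
(no output)
```

View pics/a.png

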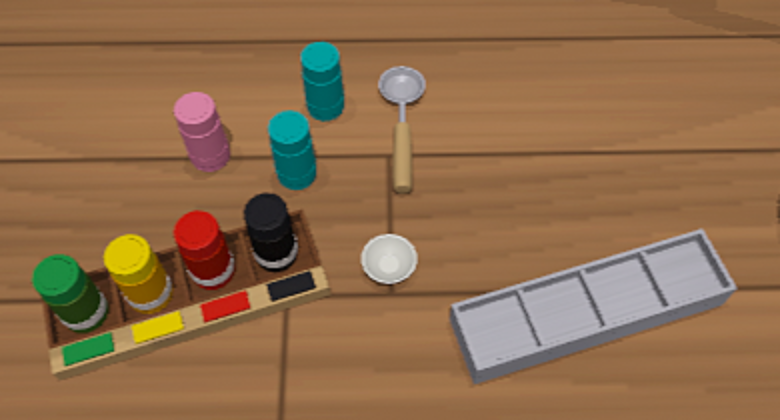

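View pics/b.png

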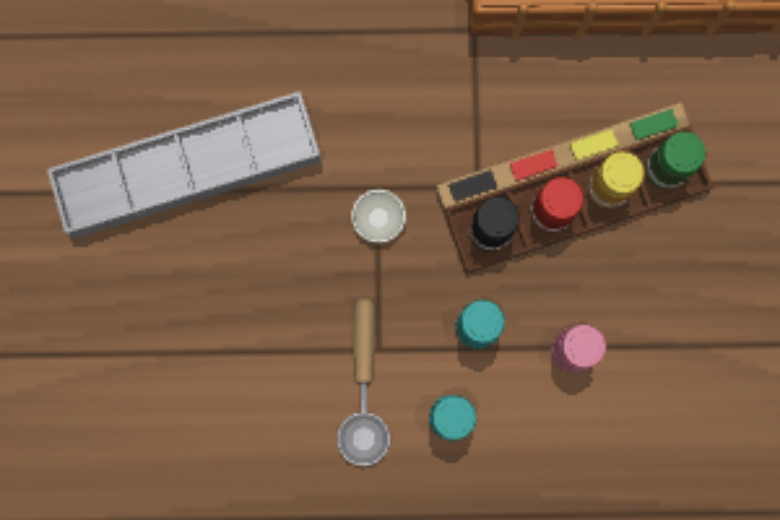

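The storage row runs, from the robot's left, black, red, yellow, green (top-view columns about 361, 383, 406 and 428). The steel rack is empty on the robot's left at about (242, 183). The teal and pink jars and the basket at the far edge are not part of the job. Next I measure.

```bash
cat > h.py <<'E'
import numpy as np,cv2
def cloud(s):
    z=s["range_z"];v,u=np.mgrid[:400,:640]
    p=np.stack([(u-s["cx"])*z/s["fx"],-(v-s["cy"])*z/s["fy"],-z,np.ones_like(z)],-1)@np.asarray(s["T"]).T
    p=p[...,:3];p[z==0]=np.nan;return p
E
python3 - <<'E'
from h import *
for n in("scene","top"):
    s=np.load(n+"1.npz");P=cloud(s);x,y,z=P[...,0],P[...,1],P[...,2]
    img=s["img"].astype(int)
    print(n,"table z",np.nanmedian(z))
    hi=(z>75)&(z<95)&(x<800)
    k,lab,st,c=cv2.connectedComponentsWithStats(hi.astype(np.uint8))
    for i in range(1,k):
        if st[i,4]>60:
            m=lab==i;r=cv2.minEnclosingCircle(P[m][:,:2].astype(np.float32));print(c[i].round(),st[i,4],P[m].mean(0).round(1),np.round(r[0],1),round(r[1],1),img[m].mean(0).round())
    for nm,box,lo,up in(("serv",(y>20)&(y<360)&(x>300)&(x<560),32,44),("stor",(y<-20)&(y>-360)&(x>300)&(x<560),12,24)):
        m=box&(z>lo)&(z<up);
        k,lab,st,c=cv2.connectedComponentsWithStats(m.astype(np.uint8),connectivity=8)
        i=1+st[1:,4].argmax();m=lab==i
        print(nm,st[i].tolist(),cv2.minAreaRect(P[m][:,:2].astype(np.float32)),np.nanmedian(z[m]))
    t=(z>100)&(x<900); 
    if t.any(): print("tall",t.sum(),np.percentile(P[t],[0,5,95,100],axis=0).round().tolist())
E
```

```text
scene table z -0.3417181692897202
[300.  36.] 367 [53.1 -1.1 85.3] [18.  -1.7] 63.3 [53. 44. 38.]
[269. 129.] 277 [337.4 -67.4  83.5] [334.4 -67.1] 20.5 [  6. 145. 145.]
[207. 155.] 314 [ 400.4 -186.4   83.7] [ 398.6 -187.6] 20.4 [198. 119. 149.]
[253. 164.] 317 [424.2 -95.   83.7] [422.3 -95.7] 20.3 [  8. 147. 147.]
[621. 190.] 2456 [491.6 593.8  82.5] [507.4 622.8] 99.1 [156. 153. 161.]
[242. 207.] 397 [ 519.8 -110.    87.2] [ 516.8 -110.4] 20.3 [33. 32. 34.]
[208. 216.] 418 [ 537.1 -169.7   87.1] [ 534.5 -171. ] 20.3 [179.  26.  17.]
[ 37. 226.] 373 [ 545.3 -467.5   78.3] [ 544.1 -467.6] 37.2 [180. 178. 172.]
[173. 228.] 444 [ 560.2 -226.3   87.1] [ 557.1 -228.2] 20.7 [202. 178.   1.]
[138. 238.] 468 [ 578.2 -283.8   86.9] [ 576.1 -285.8] 20.7 [ 28. 126.  59.]
[127. 334.] 3549 [ 735.5 -272.3   83. ] [ 756.1 -269. ] 180.1 [166. 102.  24.]
[590. 359.] 159 [789.4 420.   87.8] [790.1 428.7] 25.2 [39. 68. 46.]
serv [387, 214, 86, 24, 332] ((557.4677124023438, 233.794921875), (46.65686798095703, 155.1217041015625), 15.900769233703613) 36.11088113754687
stor [221, 205, 53, 40, 468] ((529
[... 995 characters left out ...]
55.]
[637. 232.] 166 [ 439.2 -770.3   83. ] [ 450.1 -772.4] 57.2 [23. 36. 63.]
[355. 243.] 219 [422.3 -95.3  85. ] [422.4 -95.3] 19.7 [ 72. 155. 151.]
[394. 253.] 225 [ 398.3 -186.8   85. ] [ 398.5 -187. ] 19.9 [199. 131. 151.]
[344. 280.] 224 [335.5 -67.2  84.9] [335.6 -67.2] 19.7 [ 71. 155. 151.]
serv [190, 192, 63, 18, 165] ((538.1202392578125, 235.6201171875), (155.50521850585938, 43.0499382019043), 89.90908813476562) 37.12430813281139
stor [338, 190, 106, 35, 438] ((556.339599609375, -193.00717163085938), (87.83922576904297, 254.46856689453125), 18.230655670166016) 17.906564412528155
tall 2380 [[122.0, -782.0, 100.0], [134.0, -636.0, 101.0], [847.0, 569.0, 344.0], [863.0, 584.0, 352.0]]
```

```bash
python3 - <<'E'
from h import *
o=np.zeros((400,640,3),np.uint8)
for n in("scene","top"):
    s=np.load(n+"1.npz");P=cloud(s);x,y,z=P[...,0],P[...,1],P[...,2]
    m=(y>20)&(y<400)&(x>400)&(x<680)&(z>14)&(z<50)
    k,lab,st,c=cv2.connectedComponentsWithStats(m.astype(np.uint8),connectivity=8);i=1+st[1:,4].argmax();m=lab==i
    Q=P[m];r=cv2.minAreaRect(Q[:,:2].astype(np.float32));print(n,m.sum(),r,np.percentile(z[m],[5,50,95]).round(1))
    # robust: search yaw, use percentiles of extents
    best=[]
    for a in np.radians(np.arange(10,25,.5)):
        u=np.array([np.cos(a),np.sin(a)]);v=np.array([-u[1],u[0]])
        A,B=Q[:,:2]@u,Q[:,:2]@v
        l=np.percentile(A,[1,99]);w=np.percentile(B,[1,99]);best.append((np.ptp(l)*np.ptp(w),np.degrees(a),np.ptp(l),np.ptp(w),u*l.mean()+v*w.mean()))
    print(min(best,key=lambda t:t[0]))
E
```

```text
scene 5186 ((582.6363525390625, 187.7535858154297), (67.49078369140625, 257.4920654296875), 16.694385528564453) [20.8 23.8 37.5]
(np.float64(16656.809472010493), np.float64(16.5), np.float64(65.78808448404425), np.float64(253.1888502704515), array([583.49784643, 186.37586179]))
top 2803 ((584.109130859375, 187.71990966796875), (68.61328125, 256.2935485839844), 16.908857345581055) [20.2 25.3 39.4]
(np.float64(16534.946696467672), np.float64(16.5), np.float64(65.94216526675041), np.float64(250.74922289221496), array([583.78222269, 187.39316683]))
```

```bash
cat >> h.py <<'E'
from scipy.spatial.transform import Rotation as R
ST,SV=1.894,1.862
jar=dict(black=(517.5,-110.5),red=(535.3,-170.7),yellow=(558,-228),green=(576.4,-286))
c,a=np.array([583.5,187.5]),np.radians(16.7)
well={k:tuple(c+d*np.array([-np.sin(a),np.cos(a)])) for k,d in dict(black=-94.5,red=-31.5,yellow=31.5,green=94.5).items()}
def delta(x,y,z,yaw):
    from station import robot
    s=robot.read_state();R0=R.from_euler("xyz",s["tool_rot"]);R1=R.from_euler("xyz",[np.pi,0,yaw])
    print("at",s["eef_pos"].round(1),s["tool_rot"].round(3),"w",round(s["width"],3),"g",round(s["grip_force"],1),"t",round(s["time"],2))
    print("rot",(R0.inv()*R1).as_rotvec().round(4),"shift m",(R0.inv().apply(np.array([x,y,z])-s["eef_pos"])/1000).round(4))
E
python3 -c "
from h import *
print(well);delta(*jar['black'],170,ST)"
```

```text
{'black': (np.float64(610.6555691257978), np.float64(96.98577423711774)), 'red': (np.float64(592.551856375266), np.float64(157.3285914123726)), 'yellow': (np.float64(574.448143624734), np.float64(217.6714085876274)), 'green': (np.float64(556.3444308742022), np.float64(278.01422576288223))}
at [149.1 607.  239.3] [3.142 0.    2.901] w 1.002 g 0.0 t 1.1
rot [ 0.     -0.      1.0068] shift m [-0.5289 -0.6089  0.0693]
```

```bash
python3 -m creep '[[0,0,0.05,-0.013,-0.015,0,1],[0,0,0.15,-0.04,-0.045,0,1],[0,0,0.25,-0.066,-0.076,0,1],[0,0,0.35,-0.093,-0.107,0,1],[0,0,0.45,-0.12,-0.138,0,1],[0,0,0.55,-0.147,-0.169,0,1],[0,0,0.65,-0.174,-0.2,0,1],[0,0,0.75,-0.2,-0.23,0,1],[0,0,0.85,-0.227,-0.26,0,1],[0,0,0.95,-0.254,-0.292,0,1]]' 40
python3 -c "
from h import *
delta(*jar['black'],170,ST)"
```

```text
time: 2.1
eef_pos: [326.6, 261.5, 239.6]
tool_rot: [3.14, -0.0, 1.947]
force: [1.3, -0.4, 0.3]
width: 1.001
grip_force: 0.0
at [326.6 261.5 239.6] [ 3.14  -0.     1.947] w 1.001 g 0.0 t 2.1
rot [ 0.0011 -0.0001  0.0532] shift m [-0.4161  0.0407  0.0697]
```

```bash
python3 -m creep '[[0,0,0.02,-0.042,0.004,0.01,1],[0,0,0.05,-0.086,0.008,0.02,1],[0,0,0.053,-0.13,0.012,0.03,1],[0,0,0.053,-0.175,0.017,0.04,1],[0,0,0.053,-0.22,0.021,0.05,1],[0,0,0.053,-0.265,0.026,0.06,1],[0,0,0.053,-0.31,0.03,0.07,1],[0,0,0.053,-0.355,0.035,0.07,1],[0,0,0.053,-0.395,0.038,0.07,1],[0,0,0.053,-0.416,0.041,0.07,1]]'
python3 -c "
from h import *
delta(*jar['black'],36,ST)"
```

```text
time: 3.1
eef_pos: [519.5, -111.5, 169.4]
tool_rot: [3.141, 0.001, 1.895]
force: [-0.1, -0.0, 0.6]
width: 0.997
grip_force: 0.0
at [ 519.5 -111.5  169.4] [3.141e+00 1.000e-03 1.895e+00] w 0.997 g 0.0 t 3.1
rot [0.0004 0.0011 0.0014] shift m [ 0.0017 -0.0016  0.1334]
```

```bash
python3 -m creep '[[0,0,0,0.0017,-0.0016,0.01,1],[0,0,0,0.0017,-0.0016,0.03,1],[0,0,0,0.0017,-0.0016,0.055,1],[0,0,0,0.0017,-0.0016,0.075,1],[0,0,0,0.0017,-0.0016,0.095,1],[0,0,0,0.0017,-0.0016,0.11,1],[0,0,0,0.0017,-0.0016,0.122,1],[0,0,0,0.0017,-0.0016,0.13,1],[0,0,0,0.0017,-0.0016,0.133,1],[0,0,0,0.0017,-0.0016,0.133,1]]'
python3 -m creep '[[0,0,0,0,0,0,0.7],[0,0,0,0,0,0,0.6],[0,0,0,0,0,0,0.5],[0,0,0,0,0,0,0.4],[0,0,0,0,0,0,0.3],[0,0,0,0,0,0,0.3],[0,0,0,0,0,0,0.3],[0,0,0,0,0,0,0.3]]' 40
```

```text
time: 4.1
eef_pos: [516.5, -107.2, 36.3]
tool_rot: [-3.142, -0.0, 1.898]
force: [-0.1, -0.4, -0.6]
width: 0.996
grip_force: 0.0
time: 4.9
eef_pos: [516.8, -107.5, 37.0]
tool_rot: [3.141, 0.001, 1.898]
force: [-0.6, -0.5, 5.7]
width: 0.486
grip_force: 37.7
```

```bash
python3 -m creep '[[0,0,0,0,0,-0.004,0.3],[0,0,0,0,0,-0.012,0.3],[0,0,0,0,0,-0.025,0.3],[0,0,0,0,0,-0.04,0.3],[0,0,0,0,0,-0.06,0.3],[0,0,0,0,0,-0.08,0.3],[0,0,0,0,0,-0.095,0.3],[0,0,0,0,0,-0.105,0.3],[0,0,0,0,0,-0.11,0.3],[0,0,0,0,0,-0.11,0.3]]'
python3 -c "
from h import *
x,y=well['black']
delta(x-1,y+3,147,SV)"
```

```text
time: 5.9
eef_pos: [516.7, -107.3, 146.9]
tool_rot: [3.141, 0.001, 1.898]
force: [0.1, -0.6, -2.2]
width: 0.486
grip_force: 38.3
at [ 516.7 -107.3  146.9] [3.141e+00 1.000e-03 1.898e+00] w 0.486 g 38.3 t 5.9
rot [0.0008 0.0006 0.0358] shift m [ 1.664e-01  1.546e-01 -1.000e-04]
```

```bash
python3 -m creep '[[0,0,0.01,0.008,0.007,0,0.3],[0,0,0.02,0.028,0.026,0,0.3],[0,0,0.03,0.054,0.05,0,0.3],[0,0,0.036,0.081,0.075,0,0.3],[0,0,0.036,0.108,0.1,0,0.3],[0,0,0.036,0.133,0.124,0,0.3],[0,0,0.036,0.153,0.142,0,0.3],[0,0,0.036,0.163,0.151,0,0.3],[0,0,0.036,0.166,0.155,0,0.3],[0,0,0.036,0.166,0.155,0,0.3]]'
python3 -m creep '[[0,0,0,0,0,0,0.3],[0,0,0,0,0,0,0.3]]'
python3 - <<'E'
from h import *
from station import robot
x,y=well['black']
delta(x-1,y+3,58,SV)
for n in("scene","top"):
    s=robot.snapshot(n);cv2.imwrite(f"pics/{n}2.png",cv2.resize(s["img"][130:310,200:500][...,::-1],None,fx=2,fy=2))
E
```

```text
time: 6.9
eef_pos: [609.5, 99.5, 145.5]
tool_rot: [-3.14, 0.0, 1.862]
force: [-0.1, -0.5, -2.1]
width: 0.484
grip_force: 38.5
time: 7.1
eef_pos: [609.6, 98.5, 146.2]
tool_rot: [-3.141, 0.0, 1.86]
force: [-0.1, -0.7, -1.7]
width: 0.48
grip_force: 38.5
at [609.6  98.5 146.2] [-3.141  0.     1.86 ] w 0.48 g 38.5 t 7.1
rot [-0.0005  0.0002 -0.0016] shift m [0.0014 0.0005 0.0882]
```

View pics/scene2.png

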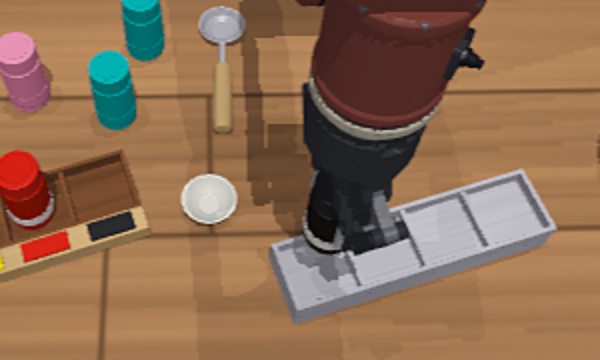

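The black jar is held upright over the rightmost well, at about (325, 235) in the crop. The steel wells are empty. I lower it now.

```bash
python3 -m creep '[[0,0,0,0.0014,0.0005,0.008,0.3],[0,0,0,0.0014,0.0005,0.022,0.3],[0,0,0,0.0014,0.0005,0.038,0.3],[0,0,0,0.0014,0.0005,0.054,0.3],[0,0,0,0.0014,0.0005,0.066,0.3],[0,0,0,0.0014,0.0005,0.076,0.3],[0,0,0,0.0014,0.0005,0.082,0.3],[0,0,0,0.0014,0.0005,0.085,0.3],[0,0,0,0.0014,0.0005,0.086,0.3],[0,0,0,0.0014,0.0005,0.086,0.3]]'
python3 -m creep '[[0,0,0,0,0,0.001,0.3],[0,0,0,0,0,0.0015,0.3],[0,0,0,0,0,0.002,0.3],[0,0,0,0,0,0.002,0.3]]'
```

```text
time: 8.2
eef_pos: [610.4, 101.3, 60.8]
tool_rot: [3.141, 0.0, 1.862]
force: [0.4, -0.4, -2.0]
width: 0.483
grip_force: 38.5
time: 8.6
eef_pos: [610.0, 101.3, 58.4]
tool_rot: [3.141, 0.0, 1.862]
force: [-0.1, 0.1, -1.7]
width: 0.482
grip_force: 38.5
```

```bash
python3 -m creep '[[0,0,0,0,0,0.0005,0.3],[0,0,0,0,0,0.001,0.3],[0,0,0,0,0,0.0015,0.3],[0,0,0,0,0,0.0015,0.3]]'
```

```text
time: 9.0
eef_pos: [610.0, 101.2, 57.1]
tool_rot: [3.142, 0.0, 1.862]
force: [-0.9, -0.6, 0.8]
width: 0.486
grip_force: 38.6
```

Contact has started, so I release slowly and retreat.

```bash
python3 -m creep '[[0,0,0,0,0,0.0005,0.48],[0,0,0,0,0,0.0005,0.5],[0,0,0,0,0,0.0005,0.53],[0,0,0,0,0,0.0005,0.6],[0,0,0,0,0,0,0.7],[0,0,0,0,0,0,0.8],[0,0,0,0,0,0,0.9],[0,0,0,0,0,0,1],[0,0,0,0,0,0,1]]'
python3 -m creep '[[0,0,0,0,0,-0.008,1],[0,0,0,0,0,-0.025,1],[0,0,0,0,0,-0.045,1],[0,0,0,0,0,-0.07,1],[0,0,0,0,0,-0.095,1],[0,0,0,0,0,-0.11,1],[0,0,0,0,0,-0.115,1]]'
python3 -c "
from h import *
delta(*jar['red'],170,ST)"
```

```text
time: 9.9
eef_pos: [610.0, 101.3, 56.8]
tool_rot: [3.142, 0.0, 1.862]
force: [-0.5, 0.2, -0.0]
width: 1.001
grip_force: 0.0
time: 10.6
eef_pos: [611.5, 101.4, 175.4]
tool_rot: [3.137, 0.001, 1.862]
force: [-0.1, -0.1, 0.1]
width: 0.994
grip_force: 0.0
at [611.5 101.4 175.4] [3.137e+00 1.000e-03 1.862e+00] w 0.994 g 0.0 t 10.6
rot [ 0.005   0.0014 -0.0322] shift m [-0.2387 -0.1511  0.0049]
```

```bash
python3 -m creep '[[0,0,-0.01,-0.016,-0.01,0,1],[0,0,-0.02,-0.05,-0.032,0,1],[0,0,-0.032,-0.086,-0.054,0,1],[0,0,-0.032,-0.122,-0.077,0,1],[0,0,-0.032,-0.158,-0.1,0,1],[0,0,-0.032,-0.194,-0.122,0,1],[0,0,-0.032,-0.222,-0.141,0,1],[0,0,-0.032,-0.237,-0.15,0,1],[0,0,-0.032,-0.239,-0.151,0,1],[0,0,-0.032,-0.239,-0.151,0,1]]'
python3 -m creep '[[0,0,0,0,0,0,1],[0,0,0,0,0,0,1]]'
python3 - <<'E'
from h import *
from station import robot
delta(*jar['red'],36,ST)
s=robot.snapshot("scene");P=cloud(s)
cv2.imwrite("pics/scene3.png",cv2.resize(s["img"][100:310,110:500][...,::-1],None,fx=2,fy=2))
m=(P[...,2]>95)&(P[...,2]<118)&(abs(P[...,0]-610)<50)&(abs(P[...,1]-98)<50)
print(m.sum(),P[m].mean(0).round(1),[np.round(t,1) for t in cv2.minEnclosingCircle(P[m][:,:2].astype(np.float32))],np.percentile(P[m][:,2],[5,95]))
E
```

```text
time: 11.6
eef_pos: [533.5, -171.0, 171.2]
tool_rot: [-3.141, -0.001, 1.893]
force: [0.1, 0.2, 0.2]
width: 1.004
grip_force: 0.0
time: 11.8
eef_pos: [534.1, -169.8, 171.6]
tool_rot: [-3.141, -0.0, 1.895]
force: [-0.9, -0.3, 1.1]
width: 1.001
grip_force: 0.0
at [ 534.1 -169.8  171.6] [-3.141 -0.     1.895] w 1.001 g 0.0 t 11.8
rot [-0.0001 -0.0005  0.0013] shift m [-0.0013  0.0009  0.1356]
479 [613.6  97.1 107.1] [array([611.1,  97.4]), np.float64(20.3)] [ 99.34971896 109.89431793]
```

View pics/scene3.png

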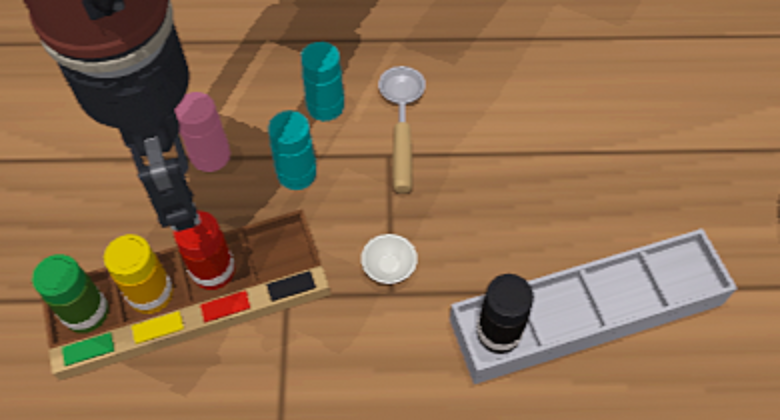

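The black jar stands upright in the rightmost well at crop (503, 312), with its top at (611, 97) mm as planned. The gripper is above the red jar. I repeat the cycle.

```bash
python3 -m creep '[[0,0,0,-0.0013,0.001,0.01,1],[0,0,0,-0.0013,0.001,0.03,1],[0,0,0,-0.0013,0.001,0.055,1],[0,0,0,-0.0013,0.001,0.075,1],[0,0,0,-0.0013,0.001,0.095,1],[0,0,0,-0.0013,0.001,0.112,1],[0,0,0,-0.0013,0.001,0.124,1],[0,0,0,-0.0013,0.001,0.132,1],[0,0,0,-0.0013,0.001,0.1355,1],[0,0,0,-0.0013,0.001,0.1355,1]]'
python3 -m creep '[[0,0,0,0,0,0,0.7],[0,0,0,0,0,0,0.6],[0,0,0,0,0,0,0.5],[0,0,0,0,0,0,0.4],[0,0,0,0,0,0,0.3],[0,0,0,0,0,0,0.3],[0,0,0,0,0,0,0.3],[0,0,0,0,0,0,0.3]]' 40
python3 -m creep '[[0,0,0,0,0,-0.004,0.3],[0,0,0,0,0,-0.012,0.3],[0,0,0,0,0,-0.025,0.3],[0,0,0,0,0,-0.045,0.3],[0,0,0,0,0,-0.07,0.3],[0,0,0,0,0,-0.1,0.3],[0,0,0,0,0,-0.125,0.3],[0,0,0,0,0,-0.135,0.3],[0,0,0,0,0,-0.14,0.3],[0,0,0,0,0,-0.14,0.3]]'
python3 -c "
from h import *
delta(*well['red'],177,SV)"
```

```text
time: 12.85
eef_pos: [535.2, -171.8, 36.1]
tool_rot: [-3.141, -0.0, 1.894]
force: [-0.3, -0.1, 1.7]
width: 0.998
grip_force: 0.0
time: 13.65
eef_pos: [535.8, -172.2, 37.2]
tool_rot: [3.141, 0.001, 1.894]
force: [-1.4, -0.4, 5.6]
width: 0.482
grip_force: 39.6
time: 14.65
eef_pos: [535.2, -171.9, 176.3]
tool_rot: [3.141, 0.0, 1.894]
force: [-0.8, -0.1, -2.4]
width: 0.486
grip_force: 39.6
at [ 535.2 -171.9  176.3] [3.141 0.    1.894] w 0.486 g 39.6 t 14.65
rot [0.0001 0.0001 0.0318] shift m [ 0.2939  0.1589 -0.0007]
```

```bash
python3 -m creep '[[0,0,0.01,0.012,0.006,0,0.3],[0,0,0.02,0.04,0.022,0,0.3],[0,0,0.032,0.077,0.042,0,0.3],[0,0,0.032,0.115,0.062,0,0.3],[0,0,0.032,0.153,0.083,0,0.3],[0,0,0.032,0.191,0.103,0,0.3],[0,0,0.032,0.229,0.124,0,0.3],[0,0,0.032,0.262,0.142,0,0.3],[0,0,0.032,0.284,0.154,0,0.3],[0,0,0.032,0.294,0.159,0,0.3]]'
python3 -m creep '[[0,0,0,0,0,0,0.3],[0,0,0,0,0,0,0.3],[0,0,0,0,0,0,0.3]]'
python3 -c "
from h import *
delta(*well['red'],59,SV)"
```

```text
time: 15.65
eef_pos: [591.5, 159.6, 174.1]
tool_rot: [-3.138, -0.001, 1.864]
force: [0.6, 0.4, -2.4]
width: 0.482
grip_force: 39.8
time: 15.95
eef_pos: [592.5, 155.8, 175.9]
tool_rot: [-3.141, 0.0, 1.86]
force: [-0.5, -0.4, -1.4]
width: 0.48
grip_force: 39.8
at [592.5 155.8 175.9] [-3.141  0.     1.86 ] w 0.48 g 39.8 t 15.95
rot [-0.001   0.0003 -0.0017] shift m [0.0015 0.0006 0.1169]
```

```bash
python3 -m creep '[[0,0,0,0,0,0.01,0.3],[0,0,0,0,0,0.028,0.3],[0,0,0,0,0,0.05,0.3],[0,0,0,0,0,0.072,0.3],[0,0,0,0,0,0.09,0.3],[0,0,0,0,0,0.103,0.3],[0,0,0,0,0,0.111,0.3],[0,0,0,0,0,0.115,0.3],[0,0,0,0,0,0.1165,0.3],[0,0,0,0,0,0.1165,0.3]]'
python3 -m creep '[[0,0,0,0,0,0.0005,0.3],[0,0,0,0,0,0.001,0.3],[0,0,0,0,0,0.001,0.3]]'
```

```text
time: 16.95
eef_pos: [593.2, 157.4, 60.4]
tool_rot: [3.141, 0.0, 1.862]
force: [-0.0, 0.1, -1.6]
width: 0.484
grip_force: 39.8
time: 17.25
eef_pos: [592.9, 157.4, 59.2]
tool_rot: [3.141, 0.0, 1.862]
force: [-0.4, 0.0, -2.4]
width: 0.485
grip_force: 39.8
```

```bash
python3 -m creep '[[0,0,0,0,0,0.0005,0.3],[0,0,0,0,0,0.001,0.3],[0,0,0,0,0,0.0015,0.3],[0,0,0,0,0,0.002,0.3],[0,0,0,0,0,0.002,0.3]]'
```

```text
time: 17.75
eef_pos: [592.7, 157.4, 57.2]
tool_rot: [-3.142, -0.0, 1.862]
force: [-2.5, -0.3, 2.7]
width: 0.484
grip_force: 39.9
```

```bash
python3 -m creep '[[0,0,0,0,0,0,0.48],[0,0,0,0,0,0,0.5],[0,0,0,0,0,0,0.53],[0,0,0,0,0,0,0.6],[0,0,0,0,0,0,0.7],[0,0,0,0,0,0,0.8],[0,0,0,0,0,0,0.9],[0,0,0,0,0,0,1],[0,0,0,0,0,0,1]]'
python3 -m creep '[[0,0,0,0,0,-0.008,1],[0,0,0,0,0,-0.025,1],[0,0,0,0,0,-0.045,1],[0,0,0,0,0,-0.07,1],[0,0,0,0,0,-0.095,1],[0,0,0,0,0,-0.11,1],[0,0,0,0,0,-0.115,1],[0,0,0,0,0,-0.115,1],[0,0,0,0,0,-0.115,1]]'
python3 -c "
from h import *
delta(*jar['yellow'],172,ST)"
```

```text
time: 18.65
eef_pos: [592.7, 157.3, 56.8]
tool_rot: [-3.142, -0.0, 1.862]
force: [-0.4, 0.1, -0.4]
width: 1.001
grip_force: 0.0
time: 19.55
eef_pos: [591.9, 157.2, 170.6]
tool_rot: [-3.14, -0.0, 1.862]
force: [-0.4, -0.9, -0.9]
width: 1.002
grip_force: 0.0
at [591.9 157.2 170.6] [-3.14  -0.     1.862] w 1.002 g 0.0 t 19.55
rot [-0.0018 -0.0003 -0.0322] shift m [-0.3593 -0.143  -0.0012]
```

```bash
python3 -m creep '[[0,0,-0.01,-0.018,-0.007,0,1],[0,0,-0.02,-0.058,-0.023,0,1],[0,0,-0.032,-0.103,-0.041,0,1],[0,0,-0.032,-0.148,-0.059,0,1],[0,0,-0.032,-0.193,-0.077,0,1],[0,0,-0.032,-0.238,-0.095,0,1],[0,0,-0.032,-0.283,-0.113,0,1],[0,0,-0.032,-0.323,-0.129,0,1],[0,0,-0.032,-0.35,-0.139,0,1],[0,0,-0.032,-0.359,-0.143,0,1]]'
python3 -m creep '[[0,0,0,0,0,0,1],[0,0,0,0,0,0,1],[0,0,0,0,0,0,1],[0,0,0,0,0,0,1],[0,0,0,0,0,0,1]]'
python3 -c "
from h import *
delta(*jar['yellow'],36,ST)"
```

```text
time: 20.55
eef_pos: [557.3, -230.3, 170.0]
tool_rot: [-3.14, -0.001, 1.89]
force: [-0.4, 1.7, -0.0]
width: 0.998
grip_force: 0.0
time: 21.05
eef_pos: [559.0, -226.5, 171.9]
tool_rot: [3.141, 0.0, 1.895]
force: [0.4, -0.3, 0.8]
width: 1.001
grip_force: 0.0
at [ 559.  -226.5  171.9] [3.141 0.    1.895] w 1.001 g 0.0 t 21.05
rot [0.0001 0.     0.0014] shift m [-0.0011 -0.0014  0.1359]
```

```bash
python3 -m creep '[[0,0,0,-0.001,-0.001,0.01,1],[0,0,0,-0.001,-0.001,0.03,1],[0,0,0,-0.001,-0.001,0.055,1],[0,0,0,-0.001,-0.001,0.075,1],[0,0,0,-0.001,-0.001,0.095,1],[0,0,0,-0.001,-0.001,0.112,1],[0,0,0,-0.001,-0.001,0.124,1],[0,0,0,-0.001,-0.001,0.132,1],[0,0,0,-0.001,-0.001,0.1355,1],[0,0,0,-0.001,-0.001,0.1355,1]]'
python3 -m creep '[[0,0,0,0,0,0,0.7],[0,0,0,0,0,0,0.6],[0,0,0,0,0,0,0.5],[0,0,0,0,0,0,0.4],[0,0,0,0,0,0,0.3],[0,0,0,0,0,0,0.3],[0,0,0,0,0,0,0.3],[0,0,0,0,0,0,0.3]]' 40
python3 -m creep '[[0,0,0,0,0,-0.004,0.3],[0,0,0,0,0,-0.012,0.3],[0,0,0,0,0,-0.025,0.3],[0,0,0,0,0,-0.045,0.3],[0,0,0,0,0,-0.07,0.3],[0,0,0,0,0,-0.1,0.3],[0,0,0,0,0,-0.125,0.3],[0,0,0,0,0,-0.135,0.3],[0,0,0,0,0,-0.14,0.3],[0,0,0,0,0,-0.14,0.3]]'
python3 -c "
from h import *
delta(*well['yellow'],177,SV)"
```

```text
time: 22.05
eef_pos: [558.2, -228.9, 36.2]
tool_rot: [-3.142, 0.0, 1.894]
force: [0.2, 0.2, 0.2]
width: 1.001
grip_force: 0.0
time: 22.85
eef_pos: [558.6, -229.2, 37.2]
tool_rot: [3.141, 0.001, 1.894]
force: [-1.2, 0.3, 5.7]
width: 0.476
grip_force: 40.3
time: 23.85
eef_pos: [558.0, -228.8, 176.3]
tool_rot: [3.142, 0.0, 1.894]
force: [-0.0, -0.1, -3.2]
width: 0.478
grip_force: 40.0
at [ 558.  -228.8  176.3] [3.142 0.    1.894] w 0.478 g 40.0 t 23.85
rot [0.     0.0001 0.0318] shift m [ 0.4182  0.1573 -0.0007]
```

```bash
python3 -m creep '[[0,0,0.01,0.014,0.005,0,0.3],[0,0,0.02,0.048,0.018,0,0.3],[0,0,0.032,0.09,0.034,0,0.3],[0,0,0.032,0.132,0.05,0,0.3],[0,0,0.032,0.174,0.065,0,0.3],[0,0,0.032,0.216,0.081,0,0.3],[0,0,0.032,0.258,0.097,0,0.3],[0,0,0.032,0.3,0.113,0,0.3],[0,0,0.032,0.342,0.128,0,0.3],[0,0,0.032,0.38,0.143,0,0.3]]'
python3 -m creep '[[0,0,0,0.024,0.008,0,0.3],[0,0,0,0.035,0.012,0,0.3],[0,0,0,0.0385,0.013,0,0.3],[0,0,0,0.0385,0.013,0,0.3],[0,0,0,0.0385,0.013,0,0.3],[0,0,0,0.0385,0.013,0,0.3],[0,0,0,0.0385,0.013,0,0.3]]'
python3 -c "
from h import *
delta(*well['yellow'],59,SV)"
```

```text
time: 24.85
eef_pos: [571.5, 178.8, 174.1]
tool_rot: [-3.138, -0.001, 1.862]
force: [-0.2, -0.7, -1.8]
width: 0.483
grip_force: 40.0
time: 25.55
eef_pos: [574.7, 216.4, 176.4]
tool_rot: [3.141, 0.0, 1.86]
force: [-0.0, -0.3, -2.1]
width: 0.482
grip_force: 40.1
at [574.7 216.4 176.4] [3.141 0.    1.86 ] w 0.482 g 40.1 t 25.55
rot [ 0.0001  0.0002 -0.0017] shift m [1.300e-03 1.000e-04 1.174e-01]
```

```bash
python3 -m creep '[[0,0,0,0,0,0.01,0.3],[0,0,0,0,0,0.028,0.3],[0,0,0,0,0,0.05,0.3],[0,0,0,0,0,0.072,0.3],[0,0,0,0,0,0.09,0.3],[0,0,0,0,0,0.103,0.3],[0,0,0,0,0,0.111,0.3],[0,0,0,0,0,0.115,0.3],[0,0,0,0,0,0.117,0.3],[0,0,0,0,0,0.117,0.3]]'
python3 -m creep '[[0,0,0,0,0,0.0005,0.3],[0,0,0,0,0,0.001,0.3],[0,0,0,0,0,0.0015,0.3],[0,0,0,0,0,0.002,0.3],[0,0,0,0,0,0.002,0.3]]'
```

```text
time: 26.55
eef_pos: [574.9, 217.6, 59.8]
tool_rot: [3.141, 0.0, 1.862]
force: [-0.0, 0.2, -2.1]
width: 0.482
grip_force: 40.1
time: 27.05
eef_pos: [574.4, 217.5, 57.3]
tool_rot: [-3.142, -0.0, 1.862]
force: [-0.4, -0.1, -1.5]
width: 0.485
grip_force: 40.1
```

```bash
python3 -m creep '[[0,0,0,0,0,0.0004,0.3],[0,0,0,0,0,0.0007,0.3],[0,0,0,0,0,0.0007,0.3]]'
```

```text
time: 27.35
eef_pos: [574.5, 217.5, 57.2]
tool_rot: [-3.142, 0.0, 1.862]
force: [-4.1, -0.6, 5.3]
width: 0.482
grip_force: 40.3
```

```bash
python3 -m creep '[[0,0,0,0,0,-0.0003,0.48],[0,0,0,0,0,-0.0003,0.5],[0,0,0,0,0,-0.0003,0.53],[0,0,0,0,0,-0.0003,0.6],[0,0,0,0,0,0,0.7],[0,0,0,0,0,0,0.8],[0,0,0,0,0,0,0.9],[0,0,0,0,0,0,1],[0,0,0,0,0,0,1]]'
python3 -m creep '[[0,0,0,0,0,-0.008,1],[0,0,0,0,0,-0.025,1],[0,0,0,0,0,-0.045,1],[0,0,0,0,0,-0.07,1],[0,0,0,0,0,-0.095,1],[0,0,0,0,0,-0.11,1],[0,0,0,0,0,-0.115,1],[0,0,0,0,0,-0.115,1],[0,0,0,0,0,-0.115,1]]'
python3 -c "
from h import *
delta(*jar['green'],172,ST)"
```

```text
time: 28.25
eef_pos: [574.5, 217.5, 56.6]
tool_rot: [3.142, 0.0, 1.862]
force: [0.2, -0.1, -0.6]
width: 1.001
grip_force: 0.0
time: 29.15
eef_pos: [573.7, 217.3, 170.5]
tool_rot: [-3.14, -0.0, 1.862]
force: [0.7, 0.4, 0.3]
width: 1.001
grip_force: 0.0
at [573.7 217.3 170.5] [-3.14  -0.     1.862] w 1.001 g 0.0 t 29.15
rot [-0.0018 -0.0001 -0.0322] shift m [-0.4829 -0.1418 -0.0013]
```

```bash
python3 -m creep '[[0,0,-0.01,-0.018,-0.005,0,1],[0,0,-0.02,-0.058,-0.017,0,1],[0,0,-0.032,-0.103,-0.03,0,1],[0,0,-0.032,-0.148,-0.043,0,1],[0,0,-0.032,-0.193,-0.057,0,1],[0,0,-0.032,-0.238,-0.07,0,1],[0,0,-0.032,-0.283,-0.083,0,1],[0,0,-0.032,-0.328,-0.096,0,1],[0,0,-0.032,-0.373,-0.109,0,1],[0,0,-0.032,-0.418,-0.122,0,1]]'
python3 -m creep '[[0,0,0,-0.035,-0.011,0,1],[0,0,0,-0.056,-0.019,0,1],[0,0,0,-0.0645,-0.0215,0,1],[0,0,0,-0.0645,-0.0215,0,1],[0,0,0,-0.0645,-0.0215,0,1],[0,0,0,-0.0645,-0.0215,0,1],[0,0,0,-0.0645,-0.0215,0,1]]'
python3 - <<'E'
from h import *
from station import robot
delta(*jar['green'],36,ST)
s=robot.snapshot("scene")
cv2.imwrite("pics/scene4.png",cv2.resize(s["img"][100:310,110:500][...,::-1],None,fx=2,fy=2))
E
```

```text
time: 30.15
eef_pos: [576.3, -219.4, 169.7]
tool_rot: [-3.14, -0.002, 1.894]
force: [0.8, -0.6, -0.6]
width: 0.997
grip_force: 0.0
time: 30.85
eef_pos: [577.9, -284.5, 171.6]
tool_rot: [3.142, -0.0, 1.895]
force: [1.1, 0.8, -0.5]
width: 1.001
grip_force: 0.0
at [ 577.9 -284.5  171.6] [ 3.142 -0.     1.895] w 1.001 g 0.0 t 30.85
rot [ 0.     -0.0003  0.0015] shift m [-0.001  -0.0019  0.1356]
```

View pics/scene4.png

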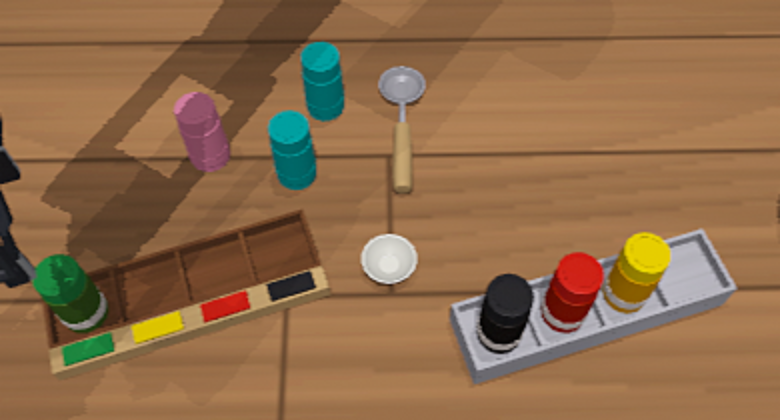

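Black, red and yellow stand upright in their wells, at crop (505, 310), (572, 290) and (638, 270). Only green remains, at (70, 290).

```bash
python3 -m creep '[[0,0,0,0,-0.0015,0.01,1],[0,0,0,0,-0.0015,0.03,1],[0,0,0,0,-0.0015,0.055,1],[0,0,0,0,-0.0015,0.075,1],[0,0,0,0,-0.0015,0.095,1],[0,0,0,0,-0.0015,0.112,1],[0,0,0,0,-0.0015,0.124,1],[0,0,0,0,-0.0015,0.132,1],[0,0,0,0,-0.0015,0.1355,1],[0,0,0,0,-0.0015,0.1355,1]]'
python3 -m creep '[[0,0,0,0,0,0,0.7],[0,0,0,0,0,0,0.6],[0,0,0,0,0,0,0.5],[0,0,0,0,0,0,0.4],[0,0,0,0,0,0,0.3],[0,0,0,0,0,0,0.3],[0,0,0,0,0,0,0.3],[0,0,0,0,0,0,0.3]]' 40
python3 -m creep '[[0,0,0,0,0,-0.004,0.3],[0,0,0,0,0,-0.012,0.3],[0,0,0,0,0,-0.025,0.3],[0,0,0,0,0,-0.045,0.3],[0,0,0,0,0,-0.07,0.3],[0,0,0,0,0,-0.1,0.3],[0,0,0,0,0,-0.125,0.3],[0,0,0,0,0,-0.135,0.3],[0,0,0,0,0,-0.14,0.3],[0,0,0,0,0,-0.14,0.3]]'
python3 -c "
from h import *
delta(*well['green'],177,SV)"
```

```text
time: 31.9
eef_pos: [576.2, -286.4, 36.0]
tool_rot: [-3.142, -0.0, 1.894]
force: [-0.2, -0.2, 0.1]
width: 1.003
grip_force: 0.0
time: 32.7
eef_pos: [576.7, -286.8, 37.0]
tool_rot: [3.141, 0.001, 1.894]
force: [-0.8, -0.4, 5.2]
width: 0.48
grip_force: 40.4
time: 33.7
eef_pos: [576.1, -286.3, 176.1]
tool_rot: [-3.142, -0.0, 1.894]
force: [0.8, -0.4, -2.4]
width: 0.484
grip_force: 40.2
at [ 576.1 -286.3  176.1] [-3.142 -0.     1.894] w 0.484 g 40.2 t 33.7
rot [-0.     -0.      0.0318] shift m [ 0.5414  0.1604 -0.0009]
```

```bash
python3 -m creep '[[0,0,0.01,0.014,0.004,0,0.3],[0,0,0.02,0.048,0.0142,0,0.3],[0,0,0.032,0.09,0.0267,0,0.3],[0,0,0.032,0.132,0.039,0,0.3],[0,0,0.032,0.174,0.0516,0,0.3],[0,0,0.032,0.216,0.064,0,0.3],[0,0,0.032,0.258,0.0764,0,0.3],[0,0,0.032,0.3,0.089,0,0.3],[0,0,0.032,0.342,0.1013,0,0.3],[0,0,0.032,0.38,0.1126,0,0.3]]'
python3 -m creep '[[0,0,0,0.04,0.0105,0,0.3],[0,0,0,0.08,0.021,0,0.3],[0,0,0,0.118,0.031,0,0.3],[0,0,0,0.145,0.038,0,0.3],[0,0,0,0.159,0.0416,0,0.3],[0,0,0,0.163,0.0426,0,0.3],[0,0,0,0.163,0.0426,0,0.3],[0,0,0,0.163,0.0426,0,0.3],[0,0,0,0.163,0.0426,0,0.3],[0,0,0,0.163,0.0426,0,0.3]]'
python3 -c "
from h import *
delta(*well['green'],59,SV)"
```

```text
time: 34.7
eef_pos: [560.2, 112.5, 174.3]
tool_rot: [-3.139, -0.001, 1.862]
force: [0.1, 0.2, -2.1]
width: 0.482
grip_force: 40.3
time: 35.7
eef_pos: [556.7, 276.9, 176.2]
tool_rot: [3.142, 0.0, 1.86]
force: [0.2, 0.3, -2.3]
width: 0.483
grip_force: 40.3
at [556.7 276.9 176.2] [3.142 0.    1.86 ] w 0.483 g 40.3 t 35.7
rot [ 0.      0.0001 -0.0018] shift m [ 0.0012 -0.      0.1172]
```

```bash
python3 -m creep '[[0,0,0,0,0,0.01,0.3],[0,0,0,0,0,0.028,0.3],[0,0,0,0,0,0.05,0.3],[0,0,0,0,0,0.072,0.3],[0,0,0,0,0,0.09,0.3],[0,0,0,0,0,0.103,0.3],[0,0,0,0,0,0.111,0.3],[0,0,0,0,0,0.115,0.3],[0,0,0,0,0,0.117,0.3],[0,0,0,0,0,0.117,0.3]]'
python3 -m creep '[[0,0,0,0,0,0.0005,0.3],[0,0,0,0,0,0.001,0.3],[0,0,0,0,0,0.0015,0.3],[0,0,0,0,0,0.002,0.3],[0,0,0,0,0,0.0022,0.3],[0,0,0,0,0,0.0022,0.3]]'
```

```text
time: 36.7
eef_pos: [556.8, 278.2, 59.6]
tool_rot: [3.141, -0.0, 1.862]
force: [-0.2, 0.3, -1.4]
width: 0.483
grip_force: 40.3
time: 37.3
eef_pos: [556.4, 278.1, 57.1]
tool_rot: [3.142, -0.0, 1.862]
force: [-0.7, 0.1, -0.6]
width: 0.48
grip_force: 40.3
```

Contact is just starting (weight partly off), so I release and retreat.

```bash
python3 -m creep '[[0,0,0,0,0,0.0003,0.48],[0,0,0,0,0,0.0003,0.5],[0,0,0,0,0,0.0003,0.53],[0,0,0,0,0,0.0003,0.6],[0,0,0,0,0,0,0.7],[0,0,0,0,0,0,0.8],[0,0,0,0,0,0,0.9],[0,0,0,0,0,0,1],[0,0,0,0,0,0,1]]'
python3 -m creep '[[0,0,0,0,0,-0.008,1],[0,0,0,0,0,-0.025,1],[0,0,0,0,0,-0.045,1],[0,0,0,0,0,-0.07,1],[0,0,0,0,0,-0.095,1],[0,0,0,0,0,-0.115,1],[0,0,0,0,0,-0.135,1],[0,0,0,0,0,-0.155,1],[0,0,0,0,0,-0.165,1],[0,0,0,0,0,-0.165,1]]'
python3 -m creep '[[0,0,0,0,-0.02,0,1],[0,0,0,0,-0.05,0,1],[0,0,0,0,-0.08,0,1],[0,0,0,0,-0.11,0,1],[0,0,0,0,-0.14,0,1],[0,0,0,0,-0.16,0,1],[0,0,0,0,-0.17,0,1],[0,0,0,0,-0.17,0,1],[0,0,0,0,-0.17,0,1],[0,0,0,0,-0.17,0,1]]'
python3 - <<'E'
from h import *
from station import robot
s=robot.snapshot("scene");P=cloud(s)
cv2.imwrite("pics/scene5.png",cv2.resize(s["img"][100:310,110:500][...,::-1],None,fx=2,fy=2))
for k,w in well.items():
    m=(P[...,2]>102)&(P[...,2]<118)&(np.hypot(P[...,0]-w[0],P[...,1]-w[1])<32)
    print(k,np.round(w,1),m.sum(),P[m].mean(0).round(1))
E
```

```text
time: 38.2
eef_pos: [556.4, 278.0, 56.9]
tool_rot: [-3.142, 0.0, 1.862]
force: [-0.2, -0.8, -0.7]
width: 1.002
grip_force: 0.0
time: 39.2
eef_pos: [557.6, 278.5, 225.1]
tool_rot: [3.137, -0.0, 1.862]
force: [0.0, -0.0, -0.2]
width: 1.005
grip_force: 0.0
time: 40.2
eef_pos: [394.3, 229.4, 221.9]
tool_rot: [3.141, 0.0, 1.862]
force: [1.4, -0.2, 0.4]
width: 1.001
grip_force: 0.0
black [610.7  97. ] 438 [612.6  97.4 108. ]
red [592.6 157.3] 426 [594.1 157.8 107.9]
yellow [574.4 217.7] 411 [576.1 217.4 107.8]
green [556.3 278. ] 391 [558.  277.2 107.9]
```

View pics/scene5.png

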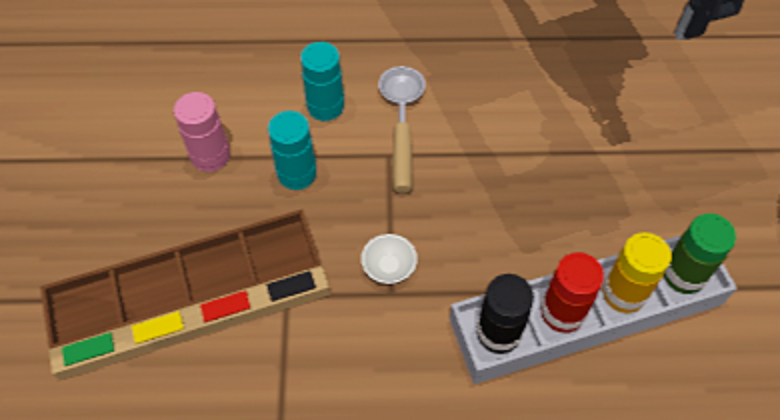

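All four jars stand upright and centred in their wells, at crop x of about 505, 572, 638 and 702. Seen from the robot, black is now rightmost and green leftmost.

```bash
python3 -c "
from station import robot
print(robot.job_done())"
```

```text
the job is handed in; nothing more can be done
None
```

All four jars stand upright in the steel rack in reversed order (from the robot's left: green, yellow, red, black), and the job was handed in at about 40 s of the 112 s allowed.

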